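# Tag out the linisher and hold its belt tension arm back

## Task

We are about to put a new belt on the bench linisher. First drape the red do-not-start board over the bar of the yellow hoop in front of the switch and let go of it, so that it hangs there straddling the bar; then take the handle of the red tension arm, swing the arm forward against its spring all the way to its stop, and finish while still holding it there. Leave the board hanging and do not disturb the loose things on the bench.

Things in the scene. Friction and masses are not known exactly. Their poses are not given: they have to be found in the camera images.
- linisher: green bench belt linisher, bolted down, belt off. Base 400 (x) x 300 (y -190..110) x 25 mm. Origin on the bench under it; front (-x) faces the robot; y to its open wheel side; z up. On the -y side: grey motor at the back (top at 145), grey switch box in front (top at 100, 50 mm behind the hoop bar). On the +y side: wheels (to 190) and work rest (104). Nothing stands above the tension arm.
- hoop_bar (a point): centre of the horizontal top bar of the yellow switch-guard hoop. Round bar, 12 diameter, 150 above the bench, along the linisher's y, 168 clear between the hoop's two upright legs. Axes as the linisher's.
- board: red rigid do-not-start board, ~140 g: a saddle (inverted U, open below and at the ends) standing on its two lower edges. 98 tall, 100 long (its y). Ridge 32 wide outside (its x), 26 inside, top 4 thick; the upper 36 of its walls is upright, below they flare to 55 over the feet (49 inside). Grip it across the ridge from above. Ends and faces alike. Origin centred between the feet, z up.
- board_saddle (a point): centre of the underside of the board's ridge, 94 above its feet, which comes to rest on the bar (6 mm above the bar's centre line). Axes as the board's.
- tension_arm (a joint): angle of the red sprung tension arm about its horizontal pivot (linisher's y), rad: 0 = sprung up at rest (leaning 25 deg forward from upright, handle 325 mm above the bench); 0.70 = swung forward and down to its stop (65 deg from upright, handle 245 above the bench). The spring returns it when let go: about 9 N at the handle at rest, 14 N at the stop. Its 60 mm wheel (+y side) reaches up to 325.
- tension_handle (a point): middle of the black round handle at the end of the tension arm: 18 diameter, 90 long, along the linisher's y (the arm is on its +y end), 165 mm from the pivot axis; moves with the arm. Nothing within 50 mm in front of, behind or above it. Axes as the arm's, equal to the linisher's when the joint reads 0.
- tension_pivot (a point): point on the tension arm's pivot axis level (in y) with the middle of the handle, 175 above the bench; fixed on the linisher. In the linisher's x-z plane the handle lies at pivot + 165 mm * (-sin(a), cos(a)) with a = 0.436 + joint value. Axes as the linisher's.
- hammer: wooden-handled hammer lying flat, 300 mm long; bystander, leave alone. Origin on its underside
- screwdriver: yellow-handled screwdriver lying flat, 200 mm long; bystander, leave alone. Origin on its underside
- file: flat file with a green handle, lying flat, 320 mm long; bystander, leave alone. Origin on its underside
- square: small engineer's square lying flat, 115 x 75 x 18 mm; bystander, leave alone. Origin on its underside
- tin: closed orange tin, 84 diameter, 105 mm tall; bystander, leave alone. Origin on its underside
- offcut: steel offcut 60 x 35 x 12 mm lying flat; bystander, leave alone. Origin on its underside
Not all that is in view belongs to the job. Several things have the shape of the board; the one meant has the colours described above.

How it is judged:
By the outcome, as a careful person would: the job done as asked, in the order asked, and still so for the second after the job is handed in, while the arm keeps its last pose, push and grip.
It also fails if it takes over 48 s, if anything falls off the work surface, if the arm or the gripper's body presses on something with over 40 N, if the wrist force passes 120 N, or if a joint passes its speed limit or range.

## Robot

A 6-joint arm with a two-finger parallel gripper is mounted at the origin on the work surface. World frame = base frame: x ahead of the robot, y to its left, z up, the work surface at z = 0. Lengths are in m, angles in rad, forces in N, time in s.
With the tool pointing down it reaches from about 0.4 to 0.825 m from the base axis. Payload 7 kg.
Tool frame: the origin (TCP) lies midway between the tips of the shut fingers; the grasp point (between the pads) lies 19 mm behind it; z points along the fingers, y is the line along which they close (so a half turn about z gives the same grasp; the last joint's range is limited). The gripper opens to 85 mm and grips with 20 to 120 N. Pads are 22 mm wide; open, the fingers measure 114 mm over their backs; the gripper's body (76 mm by 85 mm) begins 54 mm behind the grasp point. The pads swing forward as they close: fully open they stand 13 mm farther back than shut.
Start: joints at [-0.877, 0.359, 0.012, 0, -1.224, -0.288], TCP at [0.266, -0.62, 0.231] pointing down, gripper open.
Joint ranges: [-3.07, 3.07], [-1.43, 2.12], [-1.02, 1.25], [-3.03, 1.67], [-3.05, -0], [-3.03, 3.03]. Speed limits (rad/s): [2.39, 2.39, 3.01, 3.14, 3.14, 3.14].

## Interface

Orientations are given as [roll, pitch, yaw] about the fixed x, y, z axes, in that order (R = Rz(yaw) Ry(pitch) Rx(roll)).
In Python, from bench import env gives the robot as it stands. The module is installed in compiled form; this text tells all that it offers.
- The arm moves only by the tool step_arm, never from a script. Its argument "deltas" is one flat list of numbers, 7 for each row, row after row: the shift along the world's x, y, z in m, then the turn, a rotation vector about the world's x, y, z in degrees, then the opening, from 0 (shut) to 1 (fully open). A call has 1 to 20 rows; each row shifts and turns the commanded pose from where the row before left it; what a row does not reach is not made up. A row lasts 1/12 s, in which the tool goes at most 41.7 mm and 7.16 degrees, less where a joint would pass 70% of its speed; a pose out of reach is approached as far as the arm can. A call with a gripper value outside its range is refused whole. The fingers move at their own pace and stop on an object; the grip force is fixed at half the most. Time passes only in rows, so rows that do not move let the fingers close. It gives the time, the measured TCP pose, the force, the opening and the grip force at its end, in the units of the state.
- env.observe(): the state, without advancing time (a new reading comes with each control period).
- env.camera(name): name is "side" or "top" or "wrist"; returns a dict with "pixels" (384x512x3 uint8, red, green, blue), "mtx" (3x3 intrinsics, pixels), "dist" ([k1, k2, p1, p2, k3] as OpenCV has them; the pictures are not rectified), "xyz" and "orientation" of the camera in the world; the wrist camera has in their place "tool_from_camera" (4x4, takes a point from camera to tool coordinates, whose origin is the TCP and whose axes are the flange's). Camera axes: x right, y up, looking along -z (the intrinsics and any distortion apply to the point x, -y, -z); pixel columns grow to the right and rows downward; lengths in m; the calibration is good to about 2 mm. A picture is of the moment at which its call begins: read the wrist's pose just before it. There is no depth.
- env.sign_off(): hands the job in; it is judged then, once.
The state is a dict: "t": time; "joints": joint angles; "joint_vel": joint speeds; "effort": joint torques, N m; "eef_pos": TCP position; "tool_rot": TCP orientation; "wrist_force": force on the tool from outside, world axes, zero at the start; "torque": the same for the moment, N m; "gripper_width": finger opening in m; "gripper_force": force on a finger pad.
Only numpy, scipy, OpenCV 4.12 (cv2) and the standard library are available. Lean on these libraries where they do the work, as an engineer would, in place of code of your own. Each camera call takes 0.05 s, during which the arm holds its last target. There are 200 camera calls.

## Working session

There is one attempt and no reset: what is moved stays moved. The work goes in short steps, Python scripts to look and compute and a tool call to move; the robot and the scene stay as the last step left them, time stands still between calls to the robot, and variables do not carry over. Pictures are saved under pics/ and viewed, at most 10 in all, crops included, and the job is handed in when it is done.

Besides the shell and the picture viewer there is one more tool, called as name(argument=value, ...) on one line, values as JSON. step_arm: Moves the arm, as the interface text tells. Its arguments: {"type":"object","properties":{"deltas":{"type":"array"}},"required":["deltas"]}

```bash
mkdir -p pics
cat > h.py <<'E'
import numpy as np, cv2
from scipy.spatial.transform import Rotation as R
from bench import env
def campose(c, st=None):
    if 'tool_from_camera' in c:
        T=np.eye(4);T[:3,:3]=R.from_euler('xyz',st['tool_rot']).as_matrix();T[:3,3]=st['eef_pos']
        M=T@np.array(c['tool_from_camera']);return M[:3,3],M[:3,:3]
    o=np.array(c['orientation'])
    Rm=o if o.shape==(3,3) else R.from_euler('xyz',o).as_matrix()
    return np.array(c['xyz']),Rm
def rays(c,px,st=None):
    p,Rm=campose(c,st)
    u=cv2.undistortPoints(np.array(px,float).reshape(-1,1,2),np.array(c['mtx']),np.array(c['dist'])).reshape(-1,2)
    d=np.c_[u[:,0],-u[:,1],-np.ones(len(u))]@Rm.T
    return p,d/np.linalg.norm(d,axis=1)[:,None]
def onplane(c,px,z,st=None):
    p,d=rays(c,px,st);return p+d*((z-p[2])/d[:,2])[:,None]
def tri(c1,a,c2,b,s1=None,s2=None):
    p,d=rays(c1,[a],s1);q,e=rays(c2,[b],s2);d=d[0];e=e[0]
    t=np.linalg.lstsq(np.c_[d,-e],q-p,rcond=None)[0]
    x,y=p+t[0]*d,q+t[1]*e;return (x+y)/2,np.linalg.norm(x-y)
def project(c,X,st=None):
    p,Rm=campose(c,st);X=(np.atleast_2d(X)-p)@Rm*[1,-1,-1]
    return cv2.projectPoints(X,np.zeros(3),np.zeros(3),np.array(c['mtx']),np.array(c['dist']))[0].reshape(-1,2)
def save(n,img,s=1):
    cv2.imwrite('pics/'+n,cv2.resize(img[:,:,::-1],None,fx=s,fy=s,interpolation=cv2.INTER_CUBIC))
E
python3 - <<'E'
from h import *
import pickle
D={}
for n in('top','side'):
    c=env.camera(n);D[n]=c;save(n+'0.png',c['pixels'],1.5);print(n,c['xyz'],c['orientation'],c['mtx'],c['dist'])
pickle.dump(D,open('d.pkl','wb'))
print(env.observe())
E
```

```text
top [ 0.30081691 -0.09509181  1.69782404] [ 0.1348664   0.00467981 -1.54855057] [[457.69885236   0.         253.21789314]
 [  0.         457.69885236 186.40668394]
 [  0.           0.           1.        ]] [-0.07968087  0.          0.          0.          0.        ]
side [-0.33368009  0.77875997  0.96122217] [ 1.01639946e+00  2.01697955e-03 -2.37971640e+00] [[457.33465276   0.         256.55119642]
 [  0.         457.33465276 191.61283376]
 [  0.           0.           1.        ]] [0.05299848 0.         0.         0.         0.        ]
{'t': 0.1, 'joints': array([-8.76915405e-01,  3.59295864e-01,  1.11249622e-02, -3.00090185e-04,
       -1.22416441e+00, -2.88079109e-01]), 'joint_vel': array([ 0.00097664, -0.00131691,  0.00177798,  0.0016763 , -0.00171459,
       -0.00108233]), 'effort': array([-2.53846571e-03, -5.84763694e+01,  2.94107831e+01,  6.95468500e+00,
       -3.20083316e-03,  3.33052455e-06]), 'eef_pos': array([ 0.26622538, -0.61977304,  0.23046037]), 'tool_rot': array([ 3.14003693e+00, -1.66785465e-04, -2.73589288e+00]), 'wrist_force': array([ 1.46463771,  0.56275182, -0.35487213]), 'torque': array([ 0.03380976, -0.00556338, -0.02426972]), 'gripper_force': 0.0, 'gripper_width': 0.08549553816996595}
```

View pics/top0.png

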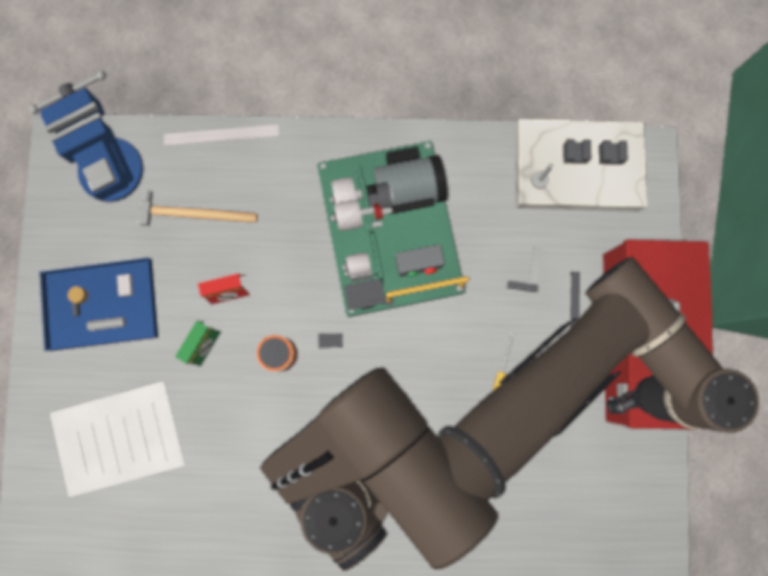

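View pics/side0.png

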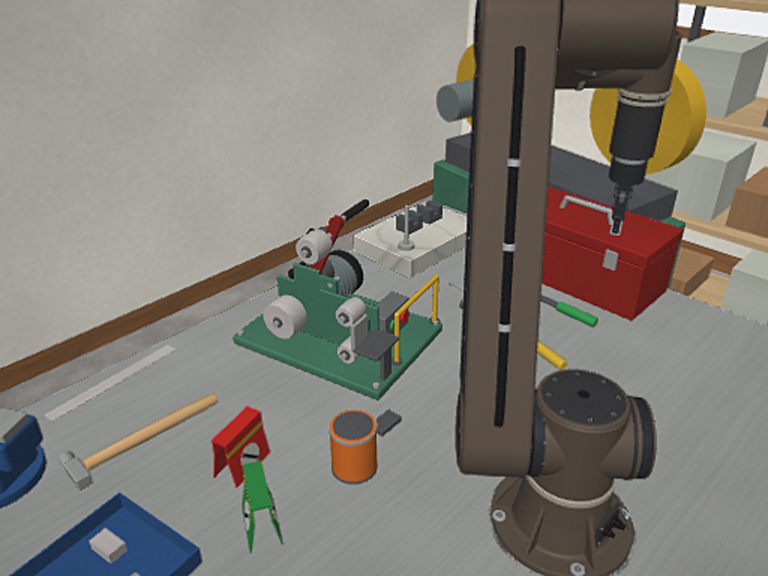

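Top view (768x576 display): red board at (223,289), green look-alike at (199,343); red toolbox at (660,330) is not a saddle. Hoop bar runs (388,296)–(467,282). In the side view the red board is at (241,440) and the green one at (258,495). I choose the red saddle and check it in one close crop.

Run:
```python
from h import *
import pickle
D=pickle.load(open('d.pkl','rb'))
t=D['top']['pixels'];s=D['side']['pixels']
a=cv2.resize(t[170:250,110:190],(400,400),interpolation=cv2.INTER_CUBIC)
b=cv2.resize(t[90:210,205:315],(366,400),interpolation=cv2.INTER_CUBIC)
save('crop1.png',np.hstack([a,b]))
c=D['top']
for n,c in D.items():
  h=cv2.cvtColor(c['pixels'],cv2.COLOR_RGB2HSV)
  for nm,lo,hi in(('red',(0,150,80),(6,255,255)),('red2',(174,150,80),(180,255,255)),('yel',(18,140,120),(28,255,255)),('black',(0,0,0),(180,255,45))):
    m=cv2.inRange(h,lo,hi);k,l,st,ce=cv2.connectedComponentsWithStats(m)
    for i in range(1,k):
      if st[i,4]>25: print(n,nm,st[i],ce[i].round(1))
```

```text
top red [ 404  161   70   73 2204] [450.4 184.2]
top red [133 183  31  18 276] [147.  191.1]
top red [404 237  30  27 363] [419.3 248.8]
top red [405 272  49  13 315] [426.9 279.6]
top yel [259 185  52  15 125] [285.7 190.8]
top black [259 100  19   8  98] [268.  103.5]
top black [288 105   7  12  41] [291.2 109.6]
top black [293 120   4  14  49] [294.4 126.8]
top black [392 251  17  16  58] [400.1 257.8]
top black [203 302  18  12  80] [212.2 307.5]
top black [250 350   6  12  40] [252.2 355.8]
side red [ 361  125   94   88 5082] [404.1 170.6]
side red [217 144  12  17 102] [222.7 150.3]
side red [206 171  12   9  37] [212.2 175.9]
side red [267 207   6   8  30] [269.4 210.5]
side red [141 271  39  54 866] [158.3 294.5]
side yel [305  30  12  25 204] [311.   43.4]
side yel [ 431   40   40   76 1525] [452.6  78.7]
side yel [393  59  19  49 608] [402.2  78.1]
side yel [263 183  29  41 226] [279.3 201.5]
side yel [263 227   3  14  39] [264.1 234. ]
side yel [358 228  20  18 150] [366.9 237. ]
side black [316   0   4  47  92] [317.7  22.4]
side black [372   0   3  32  42] [373.2  16.1]

[... 333 characters left out ...]
 black [336 111  10  52 313] [340.5 136.3]
side black [310 125   5  71 141] [311.9 159.7]
side black [229 133  17  14  90] [237.3 139. ]
side black [408 138   7  17  54] [410.7 146. ]
side black [220 167  22  29 145] [234.2 177. ]
side black [333 168   9  48 298] [337.3 191.5]
side black [307 193   5  69 126] [308.8 227.6]
side black [330 222   9  63 365] [334.1 252.2]
side black [385 260   8   6  35] [388.7 262.4]
side black [304 263   3  45  78] [305.2 285.6]
side black [422 265   9   6  27] [426.4 267.1]
side black [351 283  11  35 110] [355.7 307.8]
side black [424 294  12  25  89] [430.  310.6]
side black [411 309  12  11  29] [419.1 315.7]
side black [397 340  20  23 162] [406.6 351.1]
```

View pics/crop1.png

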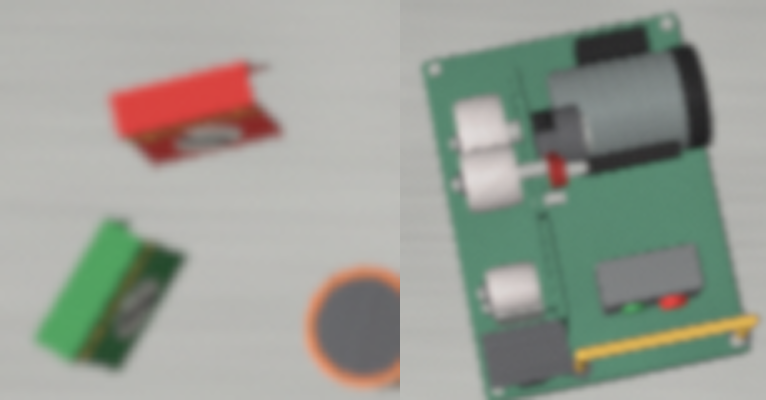

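The crop confirms it: the red saddle (ridge around (180,100) in the crop) stands beside the green decoy and the tin. In the linisher crop the yellow bar runs (578,358)–(755,320), the red arm is at (557,170), and the black handle strip is at (585–680,160).

Run:
```python
from h import *
import pickle
D=pickle.load(open('d.pkl','rb'));c=D['top'];s=D['side']
h=cv2.cvtColor(c['pixels'],cv2.COLOR_RGB2HSV)
m=(cv2.inRange(h,(0,150,165),(6,255,255)));m[:180]=0;m[205:]=0;m[:,:125]=0;m[:,170:]=0
p=np.argwhere(m)[:,::-1]
W=onplane(c,p,.098)
r=cv2.minAreaRect((W[:,:2]*1000).astype(np.float32));print('board rect mm',r,len(p),cv2.boxPoints(r).round(0).tolist())
u,sv,vt=np.linalg.svd(W[:,:2]-W[:,:2].mean(0));print('mean',W.mean(0),'ang',np.degrees(np.arctan2(*vt[0][::-1])), np.ptp((W[:,:2]-W[:,:2].mean(0))@vt.T,axis=0))
m=cv2.inRange(h,(18,120,110),(30,255,255));m[:180]=0;m[205:]=0;m[:,:250]=0;m[:,320:]=0
p=np.argwhere(m)[:,::-1]
W=onplane(c,p,.152);r=cv2.minAreaRect((W[:,:2]*1000).astype(np.float32));print('bar',r,cv2.boxPoints(r).round(0).tolist())
q=W[:,:2]-W[:,:2].mean(0);vt=np.linalg.svd(q)[2];e=q@vt[0];print('bar mean',W.mean(0),np.degrees(np.arctan2(*vt[0][::-1])),e.min(),e.max(), 'mid',W[:,:2].mean(0)+vt[0]*(e.min()+e.max())/2)
C=np.array([(432,68),(668,22),(742,345),(498,393)],float);C=(C-[400,0])/(366/110,400/120)[0]+[205,90]
print('base screws',onplane(c,C,.028).round(4).tolist())
# bar ends side view
hs=cv2.cvtColor(s['pixels'],cv2.COLOR_RGB2HSV)
print('handle tri',tri(c,(275,138.5),s,(237.3,139)))
print('handle plane top',onplane(c,[(260.5,141),(289,136)],.325), 'side',onplane(s,[(230,145),(245,135)],.325))
a=cv2.resize(c['pixels'][120:150,245:305],(720,360),interpolation=cv2.INTER_CUBIC)
b=cv2.resize(s['pixels'][125:195,190:260],(360,360),interpolation=cv2.INTER_CUBIC)
save('crop2.png',np.hstack([a[:,:440],b]))
```

```text
board rect mm ((496.7815856933594, 296.25067138671875), (29.684886932373047, 92.95193481445312), 15.370063781738281) 216 [[470.0, 337.0], [495.0, 248.0], [523.0, 255.0], [499.0, 345.0]]
mean [0.49711727 0.29637558 0.098     ] ang -74.58221589224583 [0.09295698 0.02968566]
bar ((493.27166748046875, -189.99725341796875), (18.42011070251465, 187.53219604492188), 12.818293571472168) [[463.0, -101.0], [505.0, -283.0], [523.0, -279.0], [481.0, -97.0]]
bar mean [ 0.49686808 -0.19123459  0.152     ] -77.13957790340298 -0.09577915800208332 0.09176331761079903 mid [ 0.49642116 -0.18927704]
base screws [[0.8137, 0.07, 0.028], [0.8736, -0.1972, 0.028], [0.5045, -0.2834, 0.028], [0.4455, -0.0154, 0.028]]
handle tri (array([ 0.63610587, -0.14741047,  0.3306703 ]), np.float64(0.0015670186632526192))
handle plane top [[ 0.6280558  -0.10375023  0.325     ]
 [ 0.64573265 -0.19109433  0.325     ]] side [[ 0.63069129 -0.10861915  0.325     ]
 [ 0.64916625 -0.19436631  0.325     ]]
```

View pics/crop2.png

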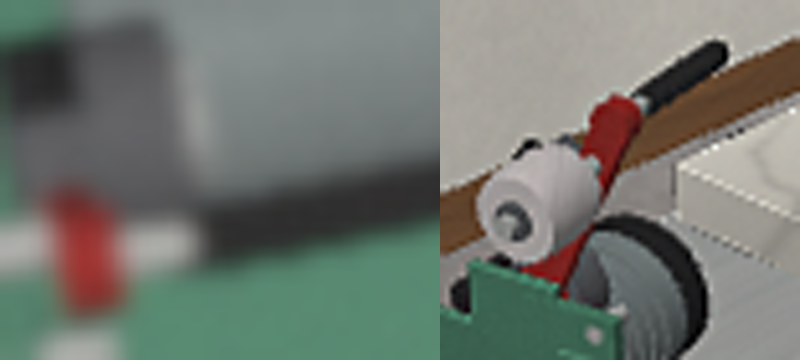

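Yaw is 12.9° for the linisher and 15.4° for the board. The board is at (0.497, 0.296), the bar centre at (0.496, -0.189), and the handle at (0.638, -0.149, 0.325). In the crop, the side view shows the black handle from (640,98) to (725,48). Moving to the board now.

step_arm(deltas=[0.0154, 0.032, 0.007, 0, 0, 3.2, 0.75, 0.0154, 0.032, 0.007, 0, 0, 3.2, 0.75, 0.0154, 0.032, 0.007, 0, 0, 3.2, 0.75, 0.0154, 0.032, 0.007, 0, 0, 3.2, 0.75, 0.0154, 0.032, 0.007, 0, 0, 3.2, 0.75, 0.0154, 0.032, 0.007, 0, 0, 3.2, 0.75, 0.0154, 0.032, 0.007, 0, 0, 3.2, 0.75, 0.0154, 0.032, 0.007, 0, 0, 3.2, 0.75, 0.0154, 0.032, 0.007, 0, 0, 3.2, 0.75, 0.0154, 0.032, 0.007, 0, 0, 3.2, 0.75, 0.0048, 0.037, 0, 0, 0, 3.2, 0.75, 0.0048, 0.037, 0, 0, 0, 3.2, 0.75, 0.0048, 0.037, 0, 0, 0, 3.2, 0.75, 0.0048, 0.037, 0, 0, 0, 3.2, 0.75, 0.0048, 0.037, 0, 0, 0, 3.2, 0.75, 0.0048, 0.037, 0, 0, 0, 3.2, 0.75, 0.0048, 0.037, 0, 0, 0, 3.2, 0.75, 0.0048, 0.037, 0, 0, 0, 3.2, 0.75, 0.0048, 0.037, 0, 0, 0, 3.2, 0.75, 0.0048, 0.037, 0, 0, 0, 3.2, 0.75])

```text
t: 1.77
eef_pos: [0.468, 0.0717, 0.3013]
tool_rot: [-3.141, 0.0, -1.616]
wrist_force: [1.1, -0.4, 0.2]
gripper_width: 0.0643
gripper_force: 0.0
```

step_arm(deltas=[0.0048, 0.0376, 0, 0, 0, 3.03, 0.75, 0.0048, 0.0376, 0, 0, 0, 3.03, 0.75, 0.0048, 0.0376, 0, 0, 0, 3.03, 0.75, 0.0048, 0.0376, 0, 0, 0, 3.03, 0.75, 0.0048, 0.0376, 0, 0, 0, 3.03, 0.75, 0.0048, 0.0376, 0, 0, 0, 3.03, 0.75, 0, 0, 0, 0, 0, 0, 0.75, 0, 0, 0, 0, 0, 0, 0.75])

```text
t: 2.43
eef_pos: [0.4968, 0.2971, 0.2998]
tool_rot: [3.139, -0.001, -1.299]
wrist_force: [-0.3, -0.4, -0.3]
gripper_width: 0.0641
gripper_force: 0.0
```

Run:
```python
from h import *
st=env.observe();c=env.camera('wrist');save('w1.png',c['pixels'],1.2);print(st['eef_pos'],st['tool_rot'])
h=cv2.cvtColor(c['pixels'],cv2.COLOR_RGB2HSV)
m=cv2.inRange(h,(0,140,80),(6,255,255))|cv2.inRange(h,(174,140,80),(180,255,255))
v=h[...,2][m>0];print(np.histogram(v,8))
for th in(150,180,200,215):
  p=np.argwhere((m>0)&(h[...,2]>th))[:,::-1]
  if len(p)<50: continue
  W=onplane(c,p,.098,st);r=cv2.minAreaRect((W[:,:2]*1000).astype(np.float32));print(th,r)
```

```text
[0.4968365  0.29706481 0.29982678] [ 3.13936574e+00 -1.20622871e-03 -1.29926149e+00]
(array([  20,   35,   36,   32,   25,   38,  247, 1929]), array([ 89.  ,  99.25, 109.5 , 119.75, 130.  , 140.25, 150.5 , 160.75,
       171.  ]))
150 ((497.35052490234375, 299.1790466308594), (31.136672973632812, 98.55590057373047), 16.210716247558594)
```

View pics/w1.png

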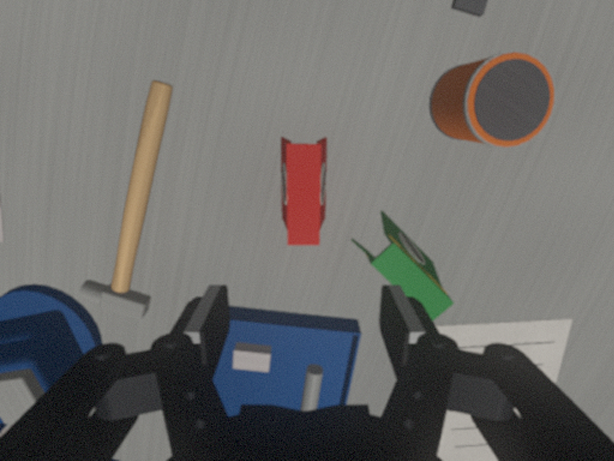

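The wrist view shows the red ridge centred at (305,192), aligned with the fingers. The green decoy's near foot is at (355,240), and the hammer and tin are clear. I narrow the opening, grip 5 mm away from the decoy, descend and close.

step_arm(deltas=[0.0017, -0.0027, -0.03, 0, 0, 0.7, 0.65, 0, 0, -0.03, 0, 0, 0, 0.65, 0, 0, -0.03, 0, 0, 0, 0.65, 0, 0, -0.03, 0, 0, 0, 0.65, 0, 0, -0.03, 0, 0, 0, 0.65, 0, 0, -0.03, 0, 0, 0, 0.65, 0, 0, -0.02, 0, 0, 0, 0.65, 0, 0, -0.015, 0, 0, 0, 0.65, 0, 0, -0.015, 0, 0, 0, 0.65, 0, 0, 0, 0, 0, 0, 0.65, 0, 0, 0, 0, 0, 0, 0.2, 0, 0, 0, 0, 0, 0, 0.2, 0, 0, 0, 0, 0, 0, 0.2, 0, 0, 0, 0, 0, 0, 0.2, 0, 0, 0, 0, 0, 0, 0.0, 0, 0, 0, 0, 0, 0, 0.0])

```text
t: 3.82
eef_pos: [0.4995, 0.2931, 0.0726]
tool_rot: [-3.14, 0.001, -1.289]
wrist_force: [-1.0, -2.1, 6.9]
gripper_width: 0.0308
gripper_force: 62.4
```

step_arm(deltas=[0, 0, 0.015, 0, 0, 0, 0, 0, 0, 0.03, 0, 0, 0, 0, 0, 0, 0.03, 0, 0, 0, 0, 0, 0, 0.03, 0, 0, 0, 0, 0, 0, 0.03, 0, 0, 0, 0, 0, 0, 0.03, 0, 0, 0, 0, 0, 0, 0.03, 0, 0, 0, 0, 0, 0, 0.03, 0, 0, 0, 0, -0.001, -0.0375, 0, 0, 0, -0.3, 0, -0.001, -0.0375, 0, 0, 0, -0.3, 0, -0.001, -0.0375, 0, 0, 0, -0.3, 0, -0.001, -0.0375, 0, 0, 0, -0.3, 0, -0.001, -0.0375, 0, 0, 0, -0.3, 0, -0.001, -0.0375, 0, 0, 0, -0.3, 0, -0.001, -0.0375, 0, 0, 0, -0.3, 0, -0.001, -0.0375, 0, 0, 0, -0.3, 0, -0.001, -0.0375, 0, 0, 0, -0.3, 0, -0.001, -0.0375, 0, 0, 0, -0.2, 0, -0.001, -0.0375, 0, 0, 0, -0.2, 0, -0.001, -0.0375, 0, 0, 0, -0.1, 0])

```text
t: 5.48
eef_pos: [0.4863, -0.1588, 0.2966]
tool_rot: [-3.141, 0.0, -1.345]
wrist_force: [0.6, 0.7, -1.0]
gripper_width: 0.031
gripper_force: 61.4
```

step_arm(deltas=[0.004, -0.02, 0, 0, 0, 0, 0, 0.004, -0.018, 0, 0, 0, 0, 0, 0, 0, 0, 0, 0, 0, 0, 0, 0, 0, 0, 0, 0, 0])

```text
t: 5.82
eef_pos: [0.4946, -0.1959, 0.2959]
tool_rot: [3.141, 0.001, -1.347]
wrist_force: [0.0, 0.1, -1.2]
gripper_width: 0.0309
gripper_force: 61.4
```

Run:
```python
from h import *
st=env.observe();c=env.camera('wrist');s=env.camera('side')
print(st['eef_pos'],st['tool_rot'],st['wrist_force'],st['gripper_width'])
a=cv2.resize(c['pixels'],(500,375));b=cv2.resize(s['pixels'][60:260,140:300],(300,375),interpolation=cv2.INTER_CUBIC)
save('m1.png',np.hstack([a,b]))
h=cv2.cvtColor(c['pixels'],cv2.COLOR_RGB2HSV)
m=cv2.inRange(h,(18,120,90),(30,255,255));k,l,S,ce=cv2.connectedComponentsWithStats(m)
for i in range(1,k):
  if S[i,4]>30:
    p=np.argwhere(l==i)[:,::-1];W=onplane(c,p,.152,st);print(S[i],cv2.minAreaRect((W[:,:2]*1000).astype(np.float32)))
m=cv2.inRange(h,(0,140,60),(6,255,255))|cv2.inRange(h,(174,140,60),(180,255,255));k,l,S,ce=cv2.connectedComponentsWithStats(m)
for i in range(1,k):
  if S[i,4]>100: 
    p=np.argwhere(l==i)[:,::-1];W=onplane(c,p,st['eef_pos'][2]+.0254,st);print(S[i],cv2.minAreaRect((W[:,:2]*1000).astype(np.float32)))
```

```text
[ 0.49459838 -0.19593904  0.29594482] [ 3.14107622e+00  5.65297461e-04 -1.34722595e+00] [ 0.03296886  0.13673507 -1.23585957] 0.030903704953861414
[ 418   40   65   50 1232] ((340.1788330078125, -337.1495361328125), (16.523324966430664, 70.50361633300781), 75.36631774902344)
[ 244   77   13  101 1187] ((507.462158203125, -237.48477172851562), (10.835899353027344, 92.75849914550781), 12.931814193725586)
[  209   132    85   212 12323] ((497.18768310546875, -205.72113037109375), (34.1706657409668, 103.02849578857422), 13.111166954040527)
[   0  262   64  111 2639] ((604.6820068359375, -138.11245727539062), (95.02310180664062, 19.02704620361328), 70.8741455078125)
```

View pics/m1.png

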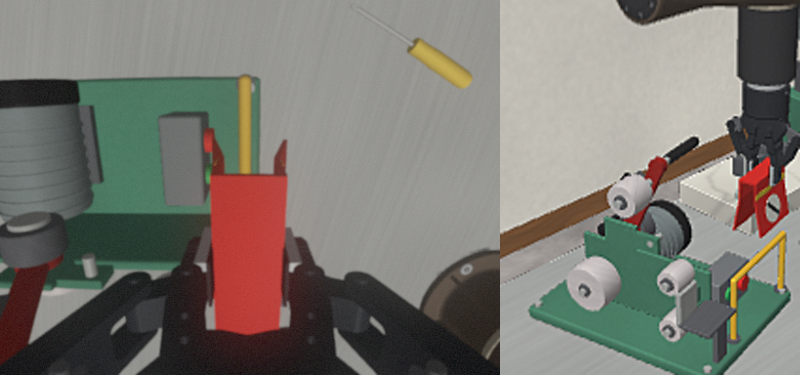

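Wrist view: the bar's visible segment runs (245,75)–(245,180), with the ridge offset about 3 mm from its line. The side view shows the board level and above the hoop. I correct x by +3 mm and lower.

step_arm(deltas=[0.0032, 0, -0.01, 0, 0, 0.1, 0, 0, 0, -0.03, 0, 0, 0, 0, 0, 0, -0.03, 0, 0, 0, 0, 0, 0, -0.03, 0, 0, 0, 0, 0, 0, -0.025, 0, 0, 0, 0, 0, 0, -0.015, 0, 0, 0, 0, 0, 0, -0.012, 0, 0, 0, 0, 0, 0, -0.004, 0, 0, 0, 0, 0, 0, 0, 0, 0, 0, 0, 0, 0, 0, 0, 0, 0, 0])

```text
t: 6.75
eef_pos: [0.4985, -0.1949, 0.1406]
tool_rot: [-3.141, -0.0, -1.342]
wrist_force: [0.2, -0.4, -0.7]
gripper_width: 0.031
gripper_force: 61.4
```

step_arm(deltas=[0, 0, -0.002, 0, 0, 0, 0, 0, 0, -0.002, 0, 0, 0, 0, 0, 0, -0.0015, 0, 0, 0, 0, 0, 0, 0, 0, 0, 0, 0])

```text
t: 7.08
eef_pos: [0.4981, -0.1952, 0.1349]
tool_rot: [-3.141, 0.0, -1.344]
wrist_force: [0.5, -0.2, -1.5]
gripper_width: 0.0309
gripper_force: 61.4
```

step_arm(deltas=[0, 0, -0.0015, 0, 0, 0, 0, 0, 0, -0.001, 0, 0, 0, 0, 0, 0, 0, 0, 0, 0, 0])

```text
t: 7.33
eef_pos: [0.4984, -0.1953, 0.1342]
tool_rot: [-3.14, -0.001, -1.343]
wrist_force: [-6.3, 4.0, 15.0]
gripper_width: 0.0311
gripper_force: 63.3
```

Contact on the bar at z=0.134. Ease off slightly, open, and look.

step_arm(deltas=[0, 0, 0.001, 0, 0, 0, 0, 0, 0, 0, 0, 0, 0, 0.42, 0, 0, 0, 0, 0, 0, 0.5, 0, 0, 0, 0, 0, 0, 0.55, 0, 0, 0, 0, 0, 0, 0.6, 0, 0, 0, 0, 0, 0, 0.6])

```text
t: 7.83
eef_pos: [0.4981, -0.1953, 0.1331]
tool_rot: [3.141, 0.0, -1.343]
wrist_force: [0.2, 0.0, -0.3]
gripper_width: 0.051
gripper_force: 0.0
```

step_arm(deltas=[0, 0, 0.01, 0, 0, 0, 0.6, 0, 0, 0.02, 0, 0, 0, 0.6, 0, 0, 0.03, 0, 0, 0, 0.6, 0, 0, 0.035, 0, 0, 0, 0.6, 0, 0, 0.04, 0, 0, 0, 0.6, 0, 0, 0.04, 0, 0, 0, 0.6, 0, 0, 0.04, 0, 0, 0, 0.6, 0, 0, 0.04, 0, 0, 0, 0.6, 0, 0, 0, 0, 0, 0, 0.6, 0, 0, 0, 0, 0, 0, 0.6])

```text
t: 8.67
eef_pos: [0.4988, -0.1955, 0.3919]
tool_rot: [-3.136, -0.002, -1.343]
wrist_force: [-0.9, 0.5, -1.5]
gripper_width: 0.0511
gripper_force: 0.0
```

Run:
```python
from h import *
st=env.observe();c=env.camera('wrist');s=env.camera('side')
print(st['eef_pos'],st['tool_rot'],st['joints'],st['wrist_force'],st['gripper_width'])
a=cv2.resize(c['pixels'],(500,375));b=cv2.resize(s['pixels'][60:260,140:300],(300,375),interpolation=cv2.INTER_CUBIC)
save('m2.png',np.hstack([a,b]))
import pickle;pickle.dump((st,c,s),open('d2.pkl','wb'))
```

```text
[ 0.49878209 -0.19545844  0.39185875] [-3.13600551e+00 -1.79668887e-03 -1.34340808e+00] [-6.98848845e-03  5.92335903e-02 -1.47747220e-02  4.51442935e-04
 -1.49093638e+00  2.34347057e-01] [-0.87442657  0.48820492 -1.48604916] 0.051142548839080544
```

View pics/m2.png

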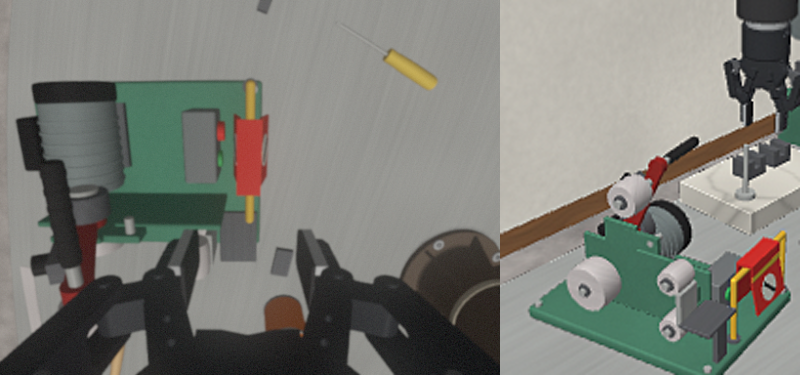

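The board hangs on the bar, straddling it and centred (wrist view (250,155); side view (765,270)). The handle shows in the wrist view from about (50,165) to (73,265). I locate it by casting rays from both views.

Run:
```python
from h import *
import pickle
st,c,s=pickle.load(open('d2.pkl','rb'))
h=cv2.cvtColor(c['pixels'],cv2.COLOR_RGB2HSV)
for r in range(165,275,8): # dark runs
    row=c['pixels'][r,30:95].max(1); i=np.where(row<60)[0]+30
    if len(i): print(r,i.min(),i.max(),onplane(c,[((i.min()+i.max())/2,r)],.325,st)[0,:2].round(4))
k=1.024
print('ends',onplane(c,[(50*k,165*k),(73*k,265*k)],.325,st))
print(tri(c,(61*k,215*k),s,(237.3,139.1),st))
P=np.array([.638,-.149,.325])
ax=np.array([-np.sin(.2248),np.cos(.2248),0])
print(project(c,[P-.045*ax,P,P+.045*ax],st)/k,project(s,[P-.045*ax,P,P+.045*ax]))
```

```text
165 30 63 [ 0.6545 -0.1879]
173 30 66 [ 0.6531 -0.1819]
181 42 67 [ 0.6478 -0.1768]
189 45 68 [ 0.646  -0.1708]
197 45 70 [ 0.6451 -0.1644]
205 48 75 [ 0.6417 -0.1586]
213 49 74 [ 0.6415 -0.1519]
221 50 75 [ 0.6406 -0.1452]
229 52 77 [ 0.6388 -0.1386]
237 55 78 [ 0.637  -0.1319]
245 56 80 [ 0.6355 -0.125 ]
253 54 81 [ 0.6358 -0.1174]
261 40 83 [ 0.6409 -0.1084]
269 32 83 [ 0.6443 -0.0997]
ends [[ 0.65068097 -0.18562348  0.325     ]
 [ 0.62931729 -0.10138698  0.325     ]]
(array([ 0.63813436, -0.14839504,  0.32935869]), np.float64(0.0002551559881336594))
[[ 53.58904989 156.58311045]
 [ 64.18780196 212.24728334]
 [ 74.61922964 261.64899216]] [[244.92329003 135.23919117]
 [237.52635757 140.31295226]
 [229.79280039 145.61481599]]
```

step_arm(deltas=[0.0235, 0.0079, 0.002, 0, 0, 0, 0.7, 0.0235, 0.0079, 0, 0, 0, 0, 0.7, 0.0235, 0.0079, 0, 0, 0, 0, 0.7, 0.0235, 0.0079, 0, 0, 0, 0, 0.7, 0.0235, 0.0079, 0, 0, 0, 0, 0.7, 0.0235, 0.0079, 0, 0, 0, 0, 0.7, 0, 0, 0, 0, 0, 0, 0.7, 0, 0, 0, 0, 0, 0, 0.7])

```text
t: 9.43
eef_pos: [0.6395, -0.1472, 0.3872]
tool_rot: [3.137, 0.001, -1.343]
wrist_force: [-1.0, -0.5, 0.3]
gripper_width: 0.0597
gripper_force: 0.0
```

Run:
```python
from h import *
st=env.observe();c=env.camera('wrist');s=env.camera('side')
print(st['eef_pos'],st['tool_rot'],st['joints'],st['wrist_force'],st['gripper_width'])
a=cv2.resize(c['pixels'],(500,375));b=cv2.resize(s['pixels'][60:260,140:300],(300,375),interpolation=cv2.INTER_CUBIC)
save('m3.png',np.hstack([a,b]))
P=np.array([.6395,-.148,.325]);ax=np.array([-np.sin(.2248),np.cos(.2248),0])
print(project(c,[P-.045*ax,P,P+.045*ax],st)/1.024)
```

```text
[ 0.63953387 -0.14722844  0.38716511] [ 3.13655699e+00  1.18941386e-03 -1.34256641e+00] [ 7.00937705e-02  2.80028961e-01  2.44575347e-01 -3.81730296e-04
 -1.54050285e+00  1.58151690e-01] [-1.01131864 -0.47783532  0.2896304 ] 0.05971232623343434
[[248.09201021 136.11616057]
 [247.85474732 197.49203256]
 [247.64341096 251.44337302]]
```

View pics/m3.png

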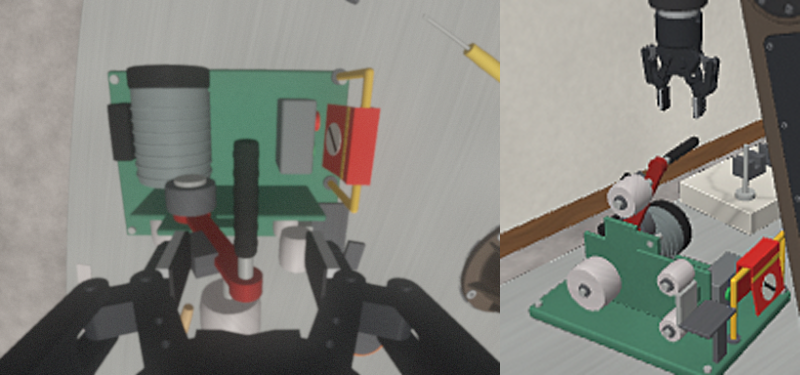

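The handle is at (246,140)–(246,257), centred between the fingers and parallel to the pads, within 1–2 mm of prediction. The board is still hanging. Descend and grip.

step_arm(deltas=[-0.0015, 0.003, -0.025, 0, 0, 0, 0.7, 0, 0, -0.025, 0, 0, 0, 0.7, 0, 0, -0.018, 0, 0, 0, 0, 0.7, 0, 0, -0.01, 0, 0, 0, 0.7, 0, 0, 0, 0, 0, 0, 0.7, 0, 0, 0, 0, 0, 0, 0.7])

```text
invalid input
```

step_arm(deltas=[-0.0015, 0.003, -0.025, 0, 0, 0, 0.7, 0, 0, -0.025, 0, 0, 0, 0.7, 0, 0, -0.018, 0, 0, 0, 0.7, 0, 0, -0.01, 0, 0, 0, 0.7, 0, 0, 0, 0, 0, 0, 0.7, 0, 0, 0, 0, 0, 0, 0.7])

```text
t: 10.03
eef_pos: [0.6373, -0.1453, 0.3131]
tool_rot: [-3.141, -0.001, -1.344]
wrist_force: [-0.5, -0.1, 0.2]
gripper_width: 0.06
gripper_force: 0.0
```

step_arm(deltas=[0, 0, -0.006, 0, 0, 0, 0.7, 0, 0, 0, 0, 0, 0, 0.35, 0, 0, 0, 0, 0, 0, 0.3, 0, 0, 0, 0, 0, 0, 0.2, 0, 0, 0, 0, 0, 0, 0.0, 0, 0, 0, 0, 0, 0, 0.0, 0, 0, 0, 0, 0, 0, 0.0, 0, 0, 0, 0, 0, 0, 0.0])

```text
t: 10.7
eef_pos: [0.6399, -0.1444, 0.3075]
tool_rot: [-3.136, -0.001, -1.343]
wrist_force: [7.0, 0.8, 0.7]
gripper_width: 0.016
gripper_force: 58.4
```

Run:
```python
import numpy as np
th=np.radians(np.arange(0,43,2.0))
e=-.0697*np.cos(th)-.1325*np.sin(th);z=.1325*np.cos(th)-.0697*np.sin(th)
de,dz=np.diff(e),np.diff(z)
for i in range(21): print(i+1,np.round([de[i]*.9748,de[i]*.2233,dz[i]],4))
n=np.array([-.2233,.9748]);print(-2*n)
```

```text
1 [-0.0045 -0.001  -0.0025]
2 [-0.0044 -0.001  -0.0027]
3 [-0.0043 -0.001  -0.0028]
4 [-0.0042 -0.001  -0.003 ]
5 [-0.0041 -0.0009 -0.0031]
6 [-0.004  -0.0009 -0.0033]
7 [-0.0039 -0.0009 -0.0034]
8 [-0.0037 -0.0009 -0.0035]
9 [-0.0036 -0.0008 -0.0037]
10 [-0.0035 -0.0008 -0.0038]
11 [-0.0034 -0.0008 -0.0039]
12 [-0.0032 -0.0007 -0.004 ]
13 [-0.0031 -0.0007 -0.0042]
14 [-0.0029 -0.0007 -0.0043]
15 [-0.0028 -0.0006 -0.0044]
16 [-0.0026 -0.0006 -0.0045]
17 [-0.0025 -0.0006 -0.0046]
18 [-0.0023 -0.0005 -0.0046]
19 [-0.0022 -0.0005 -0.0047]
20 [-0.002  -0.0005 -0.0048]
21 [-0.0018 -0.0004 -0.0049]
[ 0.4466 -1.9496]
```

step_arm(deltas=[-0.0045, -0.001, -0.0025, 0.45, -1.95, 0, 0, -0.0044, -0.001, -0.0027, 0.45, -1.95, 0, 0, -0.0043, -0.001, -0.0028, 0.45, -1.95, 0, 0, -0.0042, -0.001, -0.003, 0.45, -1.95, 0, 0, -0.0041, -0.0009, -0.0031, 0.45, -1.95, 0, 0, -0.004, -0.0009, -0.0033, 0.45, -1.95, 0, 0, 0, 0, 0, 0, 0, 0, 0])

```text
t: 11.28
eef_pos: [0.6145, -0.1501, 0.2901]
tool_rot: [-2.922, -0.001, -1.344]
wrist_force: [15.4, 2.0, -6.6]
gripper_width: 0.0161
gripper_force: 62.1
```

step_arm(deltas=[-0.0039, -0.0009, -0.0034, 0.45, -1.95, 0, 0, -0.0037, -0.0009, -0.0035, 0.45, -1.95, 0, 0, -0.0036, -0.0008, -0.0037, 0.45, -1.95, 0, 0, -0.0035, -0.0008, -0.0038, 0.45, -1.95, 0, 0, -0.0034, -0.0008, -0.0039, 0.45, -1.95, 0, 0, -0.0032, -0.0007, -0.004, 0.45, -1.95, 0, 0, -0.0031, -0.0007, -0.0042, 0.45, -1.95, 0, 0, -0.0029, -0.0007, -0.0043, 0.45, -1.95, 0, 0, 0, 0, 0, 0, 0, 0, 0])

```text
t: 12.03
eef_pos: [0.5881, -0.1562, 0.2605]
tool_rot: [-2.642, -0.002, -1.344]
wrist_force: [17.4, 7.9, -4.1]
gripper_width: 0.0158
gripper_force: 62.2
```

step_arm(deltas=[-0.0028, -0.0006, -0.0044, 0.45, -1.95, 0, 0, -0.0026, -0.0006, -0.0045, 0.45, -1.95, 0, 0, -0.0025, -0.0006, -0.0046, 0.45, -1.95, 0, 0, -0.0023, -0.0005, -0.0046, 0.45, -1.95, 0, 0, -0.0022, -0.0005, -0.0047, 0.45, -1.95, 0, 0, 0, 0, 0, 0, 0, 0, 0, 0, 0, 0, 0, 0, 0, 0])

```text
t: 12.62
eef_pos: [0.5761, -0.1589, 0.2391]
tool_rot: [-2.47, -0.002, -1.344]
wrist_force: [11.5, 9.3, 3.2]
gripper_width: 0.0161
gripper_force: 62.8
```

step_arm(deltas=[-0.002, -0.0005, -0.0048, 0.45, -1.95, 0, 0, -0.001, -0.0003, -0.0025, 0, 0, 0, 0, 0, 0, 0, 0, 0, 0, 0, 0, 0, 0, 0, 0, 0, 0])

```text
t: 12.95
eef_pos: [0.5732, -0.1596, 0.2323]
tool_rot: [-2.435, -0.002, -1.343]
wrist_force: [8.9, 10.0, 7.7]
gripper_width: 0.0158
gripper_force: 63.3
```

step_arm(deltas=[-0.001, -0.0002, -0.002, 0, 0, 0, 0, 0, 0, 0, 0, 0, 0, 0])

```text
t: 13.12
eef_pos: [0.5727, -0.1597, 0.2313]
tool_rot: [-2.433, -0.003, -1.343]
wrist_force: [7.2, 11.0, 10.8]
gripper_width: 0.016
gripper_force: 63.6
```

step_arm(deltas=[-0.001, -0.0002, -0.002, 0, 0, 0, 0, 0, 0, 0, 0, 0, 0, 0])

```text
t: 13.28
eef_pos: [0.5727, -0.1598, 0.2312]
tool_rot: [-2.43, -0.004, -1.342]
wrist_force: [4.5, 15.0, 17.4]
gripper_width: 0.016
gripper_force: 64.4
```

step_arm(deltas=[-0.001, -0.0002, -0.002, 0, 0, 0, 0, 0, 0, 0, 0, 0, 0, 0])

```text
t: 13.45
eef_pos: [0.5727, -0.1599, 0.2311]
tool_rot: [-2.427, -0.005, -1.342]
wrist_force: [0.1, 17.3, 25.2]
gripper_width: 0.0163
gripper_force: 65.3
```

The position has stalled while the force rises, so the arm is on its stop (handle z ≈ 0.2455, 245 expected). Hold, check with a view, then hand in.

step_arm(deltas=[0, 0, 0, 0, 0, 0, 0, 0, 0, 0, 0, 0, 0, 0, 0, 0, 0, 0, 0, 0, 0, 0, 0, 0, 0, 0, 0, 0, 0, 0, 0, 0, 0, 0, 0, 0, 0, 0, 0, 0, 0, 0])

```text
t: 13.95
eef_pos: [0.5727, -0.1599, 0.2311]
tool_rot: [-2.427, -0.005, -1.342]
wrist_force: [1.5, 17.6, 24.5]
gripper_width: 0.0163
gripper_force: 65.3
```

Run:
```python
from h import *
st=env.observe();c=env.camera('top');s=env.camera('side')
print(st['eef_pos'],st['wrist_force'],st['gripper_width'],st['joint_vel'].round(3))
a=cv2.resize(c['pixels'][80:240,100:320],(440,400));b=cv2.resize(s['pixels'][60:260,140:300],(320,400),interpolation=cv2.INTER_CUBIC)
save('m4.png',np.hstack([a,b]))
```

```text
[ 0.57274857 -0.15985326  0.2310923 ] [ 1.46798071 17.56007552 24.52741493] 0.016287775007778497 [ 0.001 -0.     0.     0.    -0.001 -0.001]
```

View pics/m4.png

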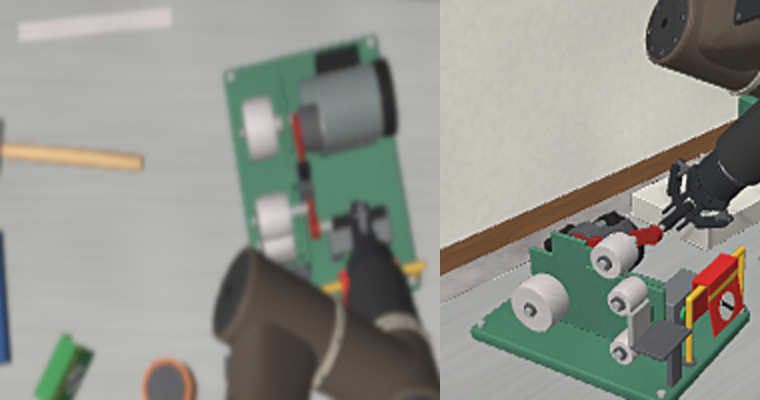

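The side view shows the tension arm swung down with the handle in the gripper at (670,225), and the board still on the bar at (715,290). Nothing else has moved.

```bash
python3 -c "
from bench import env
print(env.sign_off())"
```

```text
the job is handed in; nothing more can be done
None
```

The red board hangs straddling the hoop bar, the tension arm is held against its stop with the handle still gripped, the loose things in view looked undisturbed, and the job was handed in at about 14 s.

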